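# Carry a blind-tasting row of dose tubes over to the brew rack in order

### The arm

A 6-joint arm with a two-finger parallel gripper is mounted at the origin on a cart in front of the work surface, level with it; the furniture and walls round the work are solid. World frame = base frame: x ahead of the robot, y to its left, z up, the work surface at z = 0. Lengths are in m, angles in degrees, forces in N, time in s.
With the tool pointing down it reaches from about 0.4 to 0.825 m from the base axis. Payload 7 kg.
Tool frame: the origin (TCP) lies midway between the tips of the shut fingers; the grasp point (between the pads) lies 19 mm behind it; z points along the fingers, y is the line along which they close (so a half turn about z gives the same grasp; the last joint's range is limited). The gripper opens to 88 mm and grips with 3 to 60 N. Pads are 19 mm wide; open, the fingers measure 130 mm over their backs; the gripper's body (78 mm by 193 mm) begins 47 mm behind the grasp point.
Start: joints at [88.356, 20.546, 0.682, 0, -70.136, -16.507], TCP at [0.21, 0.641, 0.193] pointing down, gripper open.
Joint ranges: [-176.03, 176.03], [-82.01, 121.73], [-58.28, 71.71], [-173.87, 95.51], [-174.79, -0.11], [-173.66, 173.66]. Speed limits (degrees/s): [136.94, 136.94, 172.46, 180, 180, 180].

### API

Orientations are given as [roll, pitch, yaw] about the fixed x, y, z axes, in that order (R = Rz(yaw) Ry(pitch) Rx(roll)).
In Python, from plant import r gives the robot as it stands.
- The arm moves only by the tool carry_out, never from a script. Its argument "deltas" is a list of rows, each a list of 3 entries, a list of its own where there are three numbers: the opening, from 0 (shut) to 1 (fully open), then the shift along the tool's x, y, z in mm, then the turn, a rotation vector about the tool's x, y, z in rad. In form: [[gripper, [tx, ty, tz], [rx, ry, rz]], ...]. A call has 1 to 12 rows; each row is the pose to reach, as a shift and turn from the pose commanded when the call began, along the tool's axes at that moment; what a row does not reach only later rows make up. A row lasts 1/10 s, in which the tool goes at most 50 mm and 8.59 degrees, less where a joint would pass 70% of its speed; a pose out of reach is approached as far as the arm can. A call with a gripper value outside its range is refused whole. The fingers move at their own pace and stop on an object; "squeeze" is the grip in N (left out, the last holds). Time passes only in rows, so rows that repeat a pose let the fingers close. It gives the time, the measured TCP pose, the force, the opening and the grip force at its end, in the units of the state.
- r.get_state(): the state, without advancing time (a new reading comes with each control period).
- r.capture(name): name is "scene" or "side" or "wrist"; returns (picture, depth): 420x560x3 uint8, red, green, blue; 420x560 float32, m along the optical axis (not along the pixel's ray), 0 where there is no reading.
- r.get_calibration(name): a dict with "fov_y" (degrees; the focal length in pixels is half the picture's height over the tangent of half this angle, whatever the lens; pixels are square), "cx", "cy" (the principal point, pixels), "distortion" ([k1, k2, p1, p2, k3] as OpenCV has them; the pictures are not rectified), "view" (4x4, takes a point from world to camera coordinates). Camera axes: x right, y down, z forward; pixel columns grow to the right and rows downward; lengths in m; the calibration is good to about 2 mm. A picture is of the moment at which its call begins: read the wrist's pose just before it. get_calibration takes no time and is no camera call; for the wrist camera it gives the pose at the moment of the call.
- r.close_job(): hands the job in; it is judged then, once.
The state is a dict: "time_s": time; "joints": joint angles; "qd": joint speeds; "joint_torque": joint torques, N m; "tcp_pos": TCP position; "eef_rot": TCP orientation; "contact_force": force on the tool from outside, world axes, zero at the start; "moment": the same for the moment, N m; "gripper_width": finger opening in m; "gripper_force": force on a finger pad.
Only numpy, scipy, OpenCV 4.12 (cv2) and the standard library are available. Lean on these libraries where they do the work, as an engineer would, in place of code of your own. Each camera call takes 0.05 s, during which the arm holds its last target. There are 200 camera calls.

### The job

Move the four closed coffee tubes from the dark tray into the empty four-hole wooden rack, one to a hole, upright and fully down. They are for a blind tasting and known only by their place, so keep the order of the row: it begins at the order pad (the tasting list), and the tube next to the pad goes into the hole next to the steel dosing cup, where brewing begins, its neighbour into the next hole, and so on to the last. Do not tip a tube over or drop it.

Things in the scene. Friction and masses are not known exactly. Their poses are not given: they have to be found in the camera images.
- tube_1: closed dose tube, loose: aluminium, 38 mm diameter, round wooden stopper, 108 mm high in all, 0.1 to 0.2 kg. Origin: centre of its underside, z up its axis; the lowest 9 mm taper to a 26 mm foot. Starts in the tray, foot 16 mm above the worktop, 80 mm showing above the wood. The four tubes look alike; this one starts at the left end, as the robot sees it.
- tube_2: closed dose tube, the same as tube_1; starts second from the left
- tube_3: closed dose tube, the same as tube_1; starts third from the left
- tube_4: closed dose tube, the same as tube_1; starts at the right end
- tray: fixed dark steel tray, 78 (x) x 248 (y) mm, with a brown wooden bar (top 44 mm above the worktop) whose four holes, 44 mm wide and 28 mm deep, hold the tubes at y = +84, +28, -28, -84 mm. Origin: centre of its underside, on the worktop; y to the left along the row, x away from the robot. Turned at most 0.1 rad.
- rack: fixed light wooden bar to be filled, 64 (x) x 248 (y) x 44 mm high, dark end plates; four round holes 44 mm wide, 28 mm deep (floor 16 mm above the worktop) at y = +84, +28, -28, -84 mm. Origin: centre of its underside, on the worktop; y to the left along the bar, x away from the robot. In front of or behind the tray, turned at most 0.1 rad.
- order_pad: fixed white order pad, 110 (x) x 75 (y) x 12 mm, lying flat in line with the tray, 188 mm from its centre, at its left or right end: the first tube of the row is the one nearest it (a tamper stands at the other end). Origin: centre of its underside.
- dosing_cup: fixed steel dosing cup, plain and open, 54 mm diameter, 69 mm high, in line with the rack, 168 mm from its centre, at its left or right end: the first hole is the one nearest it (a white timer with a red grip stands at the other end). Origin: centre of its underside.

How it is judged (in metres and radians):
At the end, for the whole second after the job is handed in: Each tube stands in its own rack hole: axis within 10 mm of the hole's, underside at most 5 mm above its floor, within 0.15 rad of upright, released, at rest. Counted from the dosing-cup end they follow in the order in which they stood on the tray, counted from the order-pad end (x of tube_1 in the frame of rack between -0.01 and 0.01 m and z of tube_1 in the frame of rack between 0.01 and 0.021 m and angle between each of tube_1, tube_2, tube_3, tube_4's own z axis and vertical below 0.15 rad and linear speed of each of tube_1, tube_2, tube_3, tube_4 below 0.02 m/s and angular speed of each of tube_1, tube_2, tube_3, tube_4 below 1 rad/s and contact force between each of tube_1, tube_2, tube_3, tube_4 and the fingers below 0.1 N and x of tube_2 in the frame of rack between -0.01 and 0.01 m and z of tube_2 in the frame of rack between 0.01 and 0.021 m and x of tube_3 in the frame of rack between -0.01 and 0.01 m and z of tube_3 in the frame of rack between 0.01 and 0.021 m and x of tube_4 in the frame of rack between -0.01 and 0.01 m and z of tube_4 in the frame of rack between 0.01 and 0.021 m and ((y of order_pad in the frame of tray above 0 m and horizontal distance between tube_1 and dosing_cup between 0.074 and 0.094 m and horizontal distance between tube_2 and dosing_cup between 0.13 and 0.15 m and horizontal distance between tube_3 and dosing_cup between 0.186 and 0.206 m and horizontal distance between tube_4 and dosing_cup between 0.242 and 0.262 m) or (y of order_pad in the frame of tray below 0 m and horizontal distance between tube_1 and dosing_cup between 0.242 and 0.262 m and horizontal distance between tube_2 and dosing_cup between 0.186 and 0.206 m and horizontal distance between tube_3 and dosing_cup between 0.13 and 0.15 m and horizontal distance between tube_4 and dosing_cup between 0.074 and 0.094 m))); the robot touches nothing.
It fails at once if a tube is tipped over (more than 0.6 rad from upright) (angle between any of tube_1, tube_2, tube_3, tube_4's own z axis and vertical above 0.6 rad).
It fails at once if a tube is let go of in the air (underside above 75 mm, no finger on it) ((height (world z) of tube_1 above 0.075 m and contact force between tube_1 and the fingers below 0.05 N) or (height (world z) of tube_2 above 0.075 m and contact force between tube_2 and the fingers below 0.05 N) or (height (world z) of tube_3 above 0.075 m and contact force between tube_3 and the fingers below 0.05 N) or (height (world z) of tube_4 above 0.075 m and contact force between tube_4 and the fingers below 0.05 N)).
It also fails if it takes over 96 s, if anything falls off the work surface, if the arm or the gripper's body presses on something with over 40 N, if the wrist force passes 120 N, or if a joint passes its speed limit or range.

## Working session

There is one attempt and no reset: what is moved stays moved. The work goes in short steps, Python scripts to look and compute and a tool call to move; the robot and the scene stay as the last step left them, time stands still between calls to the robot, and variables do not carry over. Pictures are saved under pics/ and viewed, at most 14 in all, crops included, and the job is handed in when it is done.

Besides the shell and the picture viewer there is one more tool, called after "Call:" by a JSON object that holds its "method" and its "body". carry_out: Moves the arm, as the interface text tells. Its arguments: {"type":"object","properties":{"deltas":{"type":"array"},"squeeze":{"type":"number"}},"required":["deltas"]}

```bash
ls; mkdir -p pics
python3 - <<'E'
from plant import r
import cv2,numpy as np
s=r.get_state();print({k:np.round(v,3) for k,v in s.items()})
for n in["scene","side","wrist"]:
    c=r.get_calibration(n);p,d=r.capture(n)
    np.savez(f"pics/{n}0.npz",p=p,d=d,**{k:np.array(v) for k,v in c.items()})
    cv2.imwrite(f"pics/{n}0.png",p[:,:,::-1]);print(n,c)
a=[cv2.imread(f"pics/{n}0.png") for n in["scene","side"]]
E
```

```text
pics
{'time_s': np.float64(0.0), 'joints': array([ 8.8356e+01,  2.0591e+01,  6.3600e-01, -2.0000e-02, -7.0135e+01,
       -1.6504e+01]), 'qd': array([-0.001,  0.044, -0.006,  0.009, -0.016, -0.02 ]), 'joint_torque': array([ 1.0000e-03, -5.8272e+01,  2.9305e+01,  6.9970e+00,  7.0000e-03,
       -0.0000e+00]), 'tcp_pos': array([0.21 , 0.641, 0.192]), 'eef_rot': array([ 1.79908e+02, -8.00000e-03, -1.81550e+01]), 'contact_force': array([ 0.192,  0.013, -0.351]), 'moment': array([ 0.054, -0.006,  0.043]), 'gripper_force': np.float64(0.0), 'gripper_width': np.float64(0.088)}
scene {'fov_y': 52.06018075498569, 'cx': 281.79339064700105, 'cy': 208.00183822811493, 'distortion': array([0.00998715, 0.        , 0.        , 0.        , 0.        ]), 'view': array([[-0.73113582, -0.68214941,  0.01061103,  0.35964681],
       [-0.53055623,  0.55874103, -0.63743121,  0.32335238],
       [ 0.42889451, -0.47167854, -0.7704342 ,  0.8192143 ],
       [ 0.        ,  0.        ,  0.        ,  1.        ]])}
side {'fov_y': 46.300026041839686, 'cx': 283.3483399622504, 'cy': 212.32201307273223, 'distortion': array([-0.05308859,  0.        ,  0.        ,  0.        ,  0.        ]), 'view': array([[ 0.96597262, -0.25854831,  0.0070474 , -0.4870283 ],
       [-0.15846915, -0.61315763, -0.77390261,  0.11328702],
       [ 0.20441238,  0.74645194, -0.63326541,  1.04478703],
       [ 0.        ,  0.        ,  0.        ,  1.        ]])}
wrist {'fov_y': 67.01387046366425, 'cx': 281.96568438735136, 'cy': 215.1096964895003, 'distortion': array([0.00767986, 0.        , 0.        , 0.        , 0.        ]), 'view': array([[-0.31195378, -0.95009628,  0.00138114,  0.67407025],
       [-0.90605194,  0.29792915,  0.30051307, -0.03688971],
       [-0.28592783,  0.0924948 , -0.9537767 ,  0.39141736],
       [ 0.        ,  0.        ,  0.        ,  1.        ]])}
```

View pics/scene0.png

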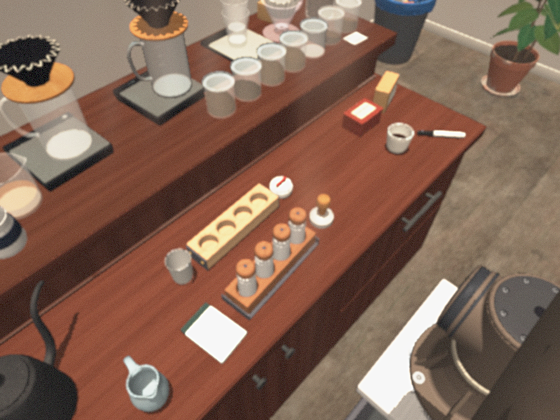

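View pics/side0.png

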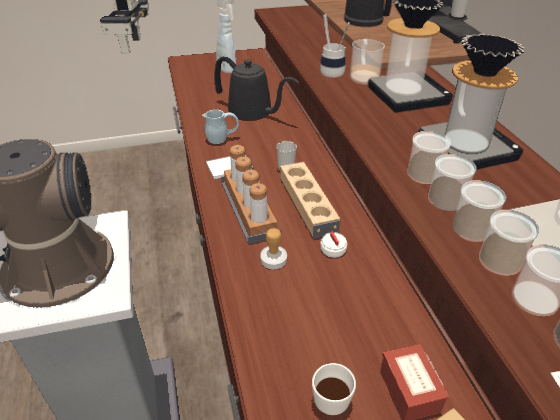

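View pics/wrist0.png

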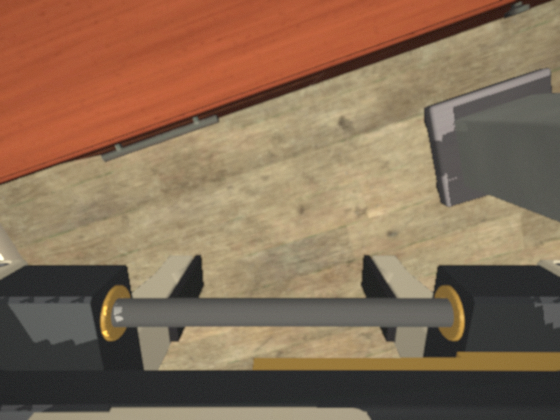

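The order pad (215,333 in scene) and the cup (180,267) both stand at the +y (left) end, with the rack behind the tray. So tube_1 goes to the +84 hole, and the order continues from there. Next I'll measure with a point cloud from both views.

```bash
cat > h.py <<'E'
import cv2,numpy as np
def K(c):
    f=210/np.tan(np.radians(float(c["fov_y"]))/2);return np.array([[f,0,c["cx"]],[0,f,c["cy"]],[0,0,1]],float)
def cloud(p,d,c):
    v,u=np.mgrid[:420,:560]
    n=cv2.undistortPoints(np.stack([u,v],-1).reshape(-1,1,2).astype(float),K(c),np.array(c["distortion"])).reshape(-1,2)
    z=d.reshape(-1,1);T=np.linalg.inv(c["view"])
    P=(np.c_[n*z,z])@T[:3,:3].T+T[:3,3]
    P[z[:,0]<=0]=np.nan
    return P.reshape(420,560,3)
def project(X,c):
    V=np.array(c["view"]);return cv2.projectPoints(np.array(X,float).reshape(-1,3),cv2.Rodrigues(V[:3,:3])[0],V[:3,3],K(c),np.array(c["distortion"]))[0].reshape(-1,2)
def load(n):
    z=np.load(f"pics/{n}.npz");return z["p"],z["d"],{k:z[k] for k in["fov_y","cx","cy","distortion","view"]}
def ortho(P,p,x0,x1,y0,y1,zmin,zmax,s=0.001):
    im=np.zeros((int((x1-x0)/s),int((y1-y0)/s),3),np.uint8)
    m=(P[...,0]>x0)&(P[...,0]<x1-s)&(P[...,1]>y0)&(P[...,1]<y1-s)&(P[...,2]>zmin)&(P[...,2]<zmax)
    q=P[m];i=((x1-q[:,0])/s).astype(int);j=((y1-q[:,1])/s).astype(int)
    im[np.clip(i,0,im.shape[0]-1),np.clip(j,0,im.shape[1]-1)]=p[m][:,::-1];return im
E
python3 - <<'E'
from h import *
for n in["scene0","side0"]:
    p,d,c=load(n);P=cloud(p,d,c)
    pts={"scene0":[(215,333),(180,267),(235,225),(273,262),(246,265),(263,248),(281,230),(298,214),(208,240),(260,197)],
    "side0":[(215,165),(287,150),(305,190),(250,225),(237,150),(243,162),(251,176),(259,190),(297,172),(320,212)]}[n]
    for u,v in pts: print(n,(u,v),np.round(P[v,u],3))
    q=P[(P[...,2]>.112)&(P[...,2]<.14)&(P[...,0]>.3)&(P[...,0]<.8)&(abs(P[...,1])<.5)]
    print("high pts",len(q)); 
    if len(q)>8:
        _,l,ce=cv2.kmeans(q.astype(np.float32),4,None,(3,50,1e-5),10,cv2.KMEANS_PP_CENTERS)
        o=np.argsort(-ce[:,1])
        for k in o: print(np.round(ce[k],4),(l==k).sum(),"max z",q[l[:,0]==k][:,2].max().round(4))
    t=P[(P[...,0]>.3)&(P[...,0]<.8)&(abs(P[...,1])<.5)&(abs(P[...,2])<.012)];print("table z med",np.median(t[:,2]),t[:,2].std())
E
```

```text
scene0 (215, 333) [0.417 0.276 0.011]
scene0 (180, 267) [0.592 0.226 0.006]
scene0 (235, 225) [0.57  0.077 0.038]
scene0 (273, 262) [0.434 0.091 0.043]
scene0 (246, 265) [0.43  0.169 0.126]
scene0 (263, 248) [0.434 0.118 0.125]
scene0 (281, 230) [0.44  0.06  0.123]
scene0 (298, 214) [0.441 0.006 0.126]
scene0 (208, 240) [0.597 0.139 0.016]
scene0 (260, 197) [ 0.597 -0.033  0.025]
high pts 3467
[0.6746 0.3898 0.13  ] 1123 max z 0.14
[0.4348 0.097  0.1209] 1004 max z 0.1264
[0.6814 0.0874 0.1304] 784 max z 0.14
[ 0.6815 -0.2817  0.1305] 556 max z 0.14
table z med -0.0008561896570212779 0.0033325807426291694
side0 (215, 165) [0.388 0.28  0.011]
side0 (287, 150) [0.584 0.259 0.04 ]
side0 (305, 190) [0.577 0.071 0.042]
side0 (250, 225) [ 0.421 -0.023  0.042]
side0 (237, 150) [0.431 0.16  0.124]
side0 (243, 162) [0.435 0.106 0.124]
side0 (251, 176) [0.441 0.045 0.125]
side0 (259, 190) [ 0.448 -0.006  0.122]
side0 (297, 172) [0.586 0.17  0.027]
side0 (320, 212) [0.594 0.003 0.023]
high pts 2475
[0.6768 0.3065 0.1301] 341 max z 0.14
[0.439  0.0736 0.121 ] 671 max z 0.1268
[ 0.6819 -0.0762  0.1303] 559 max z 0.1399
[ 0.6811 -0.3779  0.1305] 904 max z 0.14
table z med -0.0002987242390357636 0.00258196324111027
```

```bash
cat > fit.py <<'E'
from h import *
from scipy.optimize import minimize,least_squares
def rackfit(P,g=(0.585,0.07,-0.08)):
    m=(abs(P[:,0]-g[0])<.07)&(abs(P[:,1]-g[1])<.2)&(abs(P[:,2]-.044)<.004)
    T=P[m]
    dn=(abs(P[:,0]-g[0])<.07)&(abs(P[:,1]-g[1])<.2)&(P[:,2]<.036)&(P[:,2]>-.01); D=P[dn]
    hy=np.array([84,28,-28,-84])/1000
    def loc(Q,a):
        c,s=np.cos(a[2]),np.sin(a[2]);q=Q[:,:2]-a[:2];return q@np.array([[c,-s],[s,c]])
    def sd(l): # <0 on solid top
        b=np.maximum(abs(l[:,0])-.032,abs(l[:,1])-.124)
        h=np.min([np.hypot(l[:,0],l[:,1]-y) for y in hy],0)
        return np.maximum(b,.022-h)
    def cost(a):
        e=np.maximum(sd(loc(T,a)),0); f=np.maximum(-sd(loc(D,a)),0)
        return (np.minimum(e,.008)**2).sum()+(np.minimum(f,.004)**2).sum()*.0+0
    best=None
    for dy in(-.03,-.015,0,.015,.03):
        o=minimize(lambda b:cost(b*[.01,.01,.1])*1e4,np.array([g[0],g[1]+dy,g[2]])/[.01,.01,.1],method="Nelder-Mead",options=dict(maxiter=900,xatol=1e-4,fatol=1e-6))
        if best is None or o.fun<best.fun:best=o
    return best.x*[.01,.01,.1],best.fun,len(T),np.median(T[:,2])
def tubefit(P,g,zr=(.06,.095)):
    for _ in range(3):
        m=(np.hypot(P[:,0]-g[0],P[:,1]-g[1])<.027)&(P[:,2]>zr[0])&(P[:,2]<zr[1]);q=P[m]
        o=least_squares(lambda a:np.hypot(q[:,0]-a[0],q[:,1]-a[1])-.019,g[:2],loss="soft_l1",f_scale=.001);g=o.x
    m=(np.hypot(P[:,0]-g[0],P[:,1]-g[1])<.006)
    return g,len(q),np.std(o.fun),np.nanmax(P[m][:,2]) if m.any() else 0
E
python3 - <<'E'
from fit import *
C=[]
for n in["scene0","side0"]:
    p,d,c=load(n);C.append(cloud(p,d,c).reshape(-1,3))
C.append(np.vstack(C))
for P in C:
    P=P[~np.isnan(P[:,0])]
    a,f,n,z=rackfit(P);print("rack",a.round(4),f,n,z)
    for g in[(.43,.16),(.434,.106),(.44,.05),(.443,-.004)]:
        g,n,s,t=tubefit(P,np.array(g));print("tube",g.round(4),n,s.round(4),round(float(t),4))
    # cup
    q=P[(np.hypot(P[:,0]-.59,P[:,1]-.24)<.05)&(P[:,2]>.02)&(P[:,2]<.075)]
    o=least_squares(lambda b:np.hypot(q[:,0]-b[0],q[:,1]-b[1])-.027,[.59,.23],loss="soft_l1",f_scale=.002);print("cup",o.x.round(3),q[:,2].max())
P=C[2];P=P[(P[:,2]>.06)&(P[:,2]<.3)&(abs(P[:,1]-.07)<.2)]
for x in np.arange(.6,.9,.02):
    q=P[abs(P[:,0]-x)<.01];print(round(x,2),len(q),np.percentile(q[:,2],[2,50,98]).round(3) if len(q) else "")
E
```

```text
rack [0.581  0.0691 0.051 ] 62.42286106354577 1397 0.042265149323574724
tube [0.4225 0.1509] 151 0.0039 0.1206
tube [0.436  0.1166] 159 0.0007 0.125
tube [0.4409 0.0589] 154 0.0008 0.1259
tube [0.4456 0.0036] 148 0.0008 0.1257
cup [0.572 0.235] 0.07133795787448027
rack [0.5826 0.0639 0.0541] 50.85944491142151 1126 0.043079653751515234
tube [0.4336 0.1695] 55 0.0013 0.1252
tube [0.4374 0.1157] 76 0.0015 0.1259
tube [0.4423 0.0581] 80 0.0014 0.1267
tube [0.4469 0.0029] 207 0.0011 0.1254
cup [0.575 0.235] 0.07062246779181747
rack [0.5815 0.0666 0.0539] 115.37381240778889 2523 0.04265768845208695
tube [0.4323 0.1711] 220 0.0009 0.1264
tube [0.4362 0.1167] 235 0.0011 0.1259
tube [0.4412 0.0591] 234 0.0011 0.1267
tube [0.4461 0.0033] 355 0.0011 0.1257
cup [0.573 0.235] 0.07133795787448027
0.6 74 [0.06  0.065 0.07 ]
0.62 0 
0.64 0 
0.66 0 
0.68 3786 [0.121 0.146 0.161]
0.7 1943 [0.157 0.16  0.162]
0.72 2691 [0.061 0.159 0.162]
0.74 1984 [0.157 0.16  0.237]
0.76 3046 [0.158 0.161 0.245]
0.78 2157 [0.157 0.161 0.245]
0.8 1701 [0.157 0.16  0.246]
0.82 1402 [0.157 0.16  0.246]
0.84 3190 [0.158 0.181 0.294]
0.86 3989 [0.159 0.222 0.297]
0.88 2309 [0.158 0.216 0.297]
0.9 1786 [0.158 0.194 0.296]
```

Run:
```python
from fit import *
P=np.vstack([cloud(*load(n)).reshape(-1,3) for n in["scene0","side0"]]);P=P[~np.isnan(P[:,0])]
for lo,hi in[(.01,.05),(.05,.1),(.1,.13),(.13,.15),(.15,.157),(.157,.165)]:
  for y in np.arange(-.15,.36,.1):
    q=P[(abs(P[:,1]-y)<.05)&(P[:,2]>lo)&(P[:,2]<hi)&(P[:,0]>.63)]
    print(lo,round(y,2),len(q),np.percentile(q[:,0],[1,10,50]).round(3) if len(q) else "")
# silver/wood split on the tubes: colour by height
for n in["scene0","side0"]:
    p,d,c=load(n);Q=cloud(p,d,c)
    for a,b in[(.436,.1165),(.446,.0033)]:
        for z in np.arange(.05,.13,.006):
            m=(np.hypot(Q[...,0]-a,Q[...,1]-b)<.024)&(abs(Q[...,2]-z)<.003)
            if m.any():
                e=np.hypot(Q[m][:,0]-a,Q[m][:,1]-b);print(n,a,round(z,3),m.sum(),"r",np.median(e).round(4),p[m].mean(0).round())
```

```text
0.01 -0.15 975 [0.71  0.716 0.719]
0.01 -0.05 844 [0.709 0.717 0.719]
0.01 0.05 646 [0.709 0.716 0.718]
0.01 0.15 640 [0.709 0.716 0.718]
0.01 0.25 676 [0.71  0.716 0.717]
0.01 0.35 735 [0.708 0.715 0.717]
0.05 -0.15 739 [0.716 0.717 1.646]
0.05 -0.05 772 [0.716 0.718 1.646]
0.05 0.05 651 [0.716 0.717 0.72 ]
0.05 0.15 411 [0.714 0.716 0.718]
0.05 0.25 400 [0.714 0.716 0.717]
0.05 0.35 453 [0.714 0.715 0.717]
0.1 -0.15 411 [0.68  0.681 1.646]
0.1 -0.05 456 [0.68  0.681 1.647]
0.1 0.05 454 [0.68  0.681 1.648]
0.1 0.15 169 [0.68  0.681 0.682]
0.1 0.25 205 [0.678 0.679 0.681]
0.1 0.35 223 [0.678 0.679 0.68 ]
0.13 -0.15 433 [0.679 0.681 0.682]
0.13 -0.05 570 [0.679 0.681 0.682]
0.13 0.05 541 [0.679 0.681 0.682]
0.13 0.15 390 [0.679 0.68  0.682]
0.13 0.25 398 [0.678 0.679 0.681]
0.13 0.35 450 [0.678 0.679 0.68 ]
0.15 -0.15 196 [0.68  0.681 0.682]
0.15 -0.05 258 [0.68  0.681 0.684]
0.15 0.05 235 [0.679 0.681 0.683]
0.15 0.15 245 [0.679 0.681 0.683]
0.15 0.25 238 [0.678 0.68  0.682]
0.15 0.35 451 [0.678 0.68  0.699]
0.157 -0.15 4564 [0.682 0.698 0.917]
0.157 -0.05 3270 [0.682 0.694 0.75 ]
0.
[... 2084 characters left out ...]

side0 0.436 0.128 9 r 0.0115 [200. 148. 110.]
side0 0.446 0.05 39 r 0.0191 [169. 161. 155.]
side0 0.446 0.056 30 r 0.019 [170. 163. 157.]
side0 0.446 0.062 30 r 0.0192 [170. 164. 158.]
side0 0.446 0.068 37 r 0.0193 [170. 163. 157.]
side0 0.446 0.074 33 r 0.0191 [170. 163. 157.]
side0 0.446 0.08 40 r 0.0192 [170. 164. 158.]
side0 0.446 0.086 37 r 0.0189 [174. 167. 162.]
side0 0.446 0.092 36 r 0.0193 [173. 166. 160.]
side0 0.446 0.098 36 r 0.0191 [171. 164. 158.]
side0 0.446 0.104 35 r 0.019 [153. 133. 120.]
side0 0.446 0.11 38 r 0.0187 [135.  94.  67.]
side0 0.446 0.116 43 r 0.0193 [139.  94.  66.]
side0 0.446 0.122 130 r 0.0143 [200. 146. 104.]
side0 0.446 0.128 14 r 0.0112 [211. 155. 112.]
```

The tubes are straight, 38 mm in diameter, with tops at 0.125. The tray yaw is about 0.082 and the rack yaw about 0.054, at (0.5815, 0.067); the cup position fits that. The shelf edge is at x=0.680 and 0.16 high, so I'll grasp diagonally at yaw −34° and fairly high. The first move goes to a viewing pose.

Call:
{"method": "carry_out", "body": {"deltas": [[1,[0,0,-50],[0,0,0]],[1,[0,0,-90],[0,0,0]],[1,[30,34,-90],[0,0,0.03]],[1,[60,68,-90],[0,0,0.06]],[1,[90,102,-90],[0,0,0.09]],[1,[120,136,-90],[0,0,0.12]],[1,[150,170,-90],[0,0,0.15]],[1,[180,204,-90],[0,0,0.18]],[1,[210,238,-90],[0,0,0.21]],[1,[240,272,-90],[0,0,0.24]],[1,[270,306,-90],[0,0,0.277]],[1,[300,340,-90],[0,0,0.277]]], "squeeze": 25}}

```text
time_s: 1.35
tcp_pos: [0.3896, 0.223, 0.2835]
eef_rot: [-180.0, 0.0, -34.1]
contact_force: [0.7, 0.5, 0.1]
gripper_width: 0.0876
gripper_force: 0.0
```

```bash
cat > go.py <<'E'
import sys,numpy as np
from scipy.spatial.transform import Rotation as R
from plant import r
s=r.get_state();Rm=R.from_euler("xyz",s["eef_rot"],degrees=True)
def d(x,y,z,yaw=-34): # tool-axis shift (mm) and turn to reach TCP x,y,z pointing down
    t=Rm.inv().apply(np.array([x,y,z])-s["tcp_pos"])*1000
    w=(Rm.inv()*R.from_euler("xyz",[180,0,yaw],degrees=True)).as_rotvec()
    print("->",(x,y,z),t.round(1).tolist(),w.round(4).tolist())
print("t",round(float(s["time_s"]),2),"tcp",s["tcp_pos"].round(4),s["eef_rot"].round(2),"w",round(float(s["gripper_width"]),4),"gf",round(float(s["gripper_force"]),1),"F",s["contact_force"].round(1))
for a in sys.argv[1:]: d(*map(float,a.split(",")))
E
python3 go.py .44,.1,.26
```

```text
t 1.35 tcp [0.3896 0.223  0.2835] [-179.97    0.    -34.07] w 0.0876 gf 0.0 F [0.7 0.5 0.1]
-> (0.44, 0.1, 0.26) [110.7, 73.7, 23.5] [-0.0005, 0.0001, -0.0012]
```

Call:
{"method": "carry_out", "body": {"deltas": [[0.6,[37,25,0],[0,0,0]],[0.6,[74,49,0],[0,0,0]],[0.6,[111,74,0],[0,0,0]],[0.6,[111,74,0],[0,0,0]],[0.6,[111,74,0],[0,0,0]]]}}

```text
time_s: 1.85
tcp_pos: [0.4401, 0.1002, 0.2832]
eef_rot: [180.0, 0.0, -34.2]
contact_force: [-0.9, 0.1, 0.8]
gripper_width: 0.0552
gripper_force: 0.0
```

```bash
python3 go.py
python3 - <<'E'
from fit import *
from plant import r
c=r.get_calibration("wrist");p,d=r.capture("wrist")
np.savez("pics/wrist1.npz",p=p,d=d,**{k:np.array(v) for k,v in c.items()});cv2.imwrite("pics/wrist1.png",p[:,:,::-1])
P=cloud(p,d,c).reshape(-1,3);P=P[~np.isnan(P[:,0])]
print("rack",rackfit(P))
for g in[(.4323,.1711),(.436,.1167),(.441,.059),(.446,.003)]: print(*tubefit(P,np.array(g),(.05,.118)))
for x,y in[(.4323,.1711),(.436,.1167),(.441,.059),(.446,.003)]:
    q=P[(np.hypot(P[:,0]-x,P[:,1]-y)<.03)&(P[:,2]>.119)&(P[:,2]<.135)]
    if len(q): print("top",len(q),((q.max(0)+q.min(0))/2).round(4),q[:,2].max())
E
```

```text
t 1.85 tcp [0.4401 0.1002 0.2832] [ 1.7999e+02  2.0000e-02 -3.4200e+01] w 0.0552 gf 0.0 F [-0.9  0.1  0.8]
rack (array([0.58236005, 0.06739687, 0.05119563]), np.float64(128.7644662125549), 6611, np.float64(0.04333366347764728))
[0.43208899 0.17149692] 435 0.0002911750085814086 0.12636948373022133
[0.43575113 0.11717784] 287 0.0002663907542826119 0.1257622125213405
[0.44086059 0.05910541] 187 0.00020008603331883972 0.4259494144070141
[0.44494939 0.00352382] 281 0.0004191342527550303 0.12626261432147767
top 713 [0.4325 0.171  0.1227] 0.12636948373022133
top 776 [0.4364 0.1168 0.1224] 0.12587120897477083
top 838 [0.4415 0.059  0.1225] 0.12608463447613233
top 935 [0.4456 0.0035 0.1226] 0.12626261432147767
```

View pics/wrist1.png

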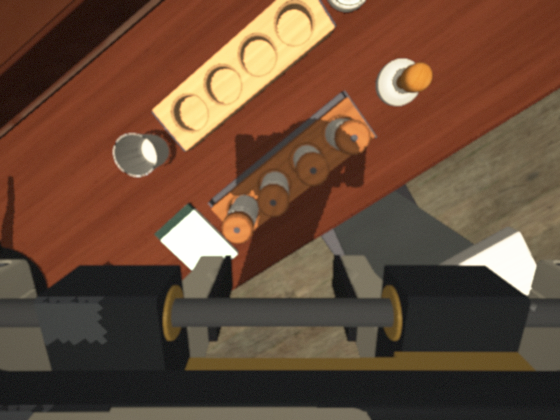

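The wrist view shows the pad (195,240), the cup (140,153), the tubes from (237,228) to (353,135), and the rack holes from (190,112) to (294,27). I'll check the hole positions with an overlay and work out the descent.

```bash
python3 - <<'E'
from fit import *
p,d,c=load("wrist1");a=(.5822,.0673,.052)
R=np.array([[np.cos(a[2]),-np.sin(a[2])],[np.sin(a[2]),np.cos(a[2])]])
im=cv2.resize(p[:,:,::-1][:200,120:380],None,fx=3,fy=3,interpolation=cv2.INTER_CUBIC)
P=cloud(p,d,c).reshape(-1,3)
t=np.linspace(0,6.28,60)
for y in(.084,.028,-.028,-.084):
    h=R@[0,y]+a[:2]
    u=(project(np.c_[h[0]+.022*np.cos(t),h[1]+.022*np.sin(t),0*t+.0435],c)-[120,0]+.5)*3
    cv2.polylines(im,[u.astype(np.int32)],True,(255,0,0),1)
    # rim from depth: first drop below the top along rays from hole centre in the top plane
    m=(np.hypot(P[:,0]-h[0],P[:,1]-h[1])<.03)&(P[:,2]<.05)&(P[:,2]>0);q=P[m]
    T=q[q[:,2]>.0405];
    f=minimize(lambda b:-1e3*np.minimum(np.hypot(T[:,0]-b[0],T[:,1]-b[1]),.0225).sum(),h,method="Nelder-Mead",options=dict(xatol=1e-5,initial_simplex=h+np.array([[0,0],[.004,0],[0,.004]])))
    print(y,h.round(4),"rim fit",f.x.round(4),"floor z",np.percentile(q[:,2],5).round(4))
cv2.imwrite("pics/ov1.png",im)
E
python3 go.py .4456,.0035,.13 .4456,.0035,.086
```

```text
0.084 [0.5778 0.1512] rim fit [0.5782 0.1512] floor z 0.0145
0.028 [0.5807 0.0953] rim fit [0.5812 0.0952] floor z 0.0144
-0.028 [0.5837 0.0393] rim fit [0.5841 0.0396] floor z 0.0144
-0.084 [ 0.5866 -0.0166] rim fit [ 0.5863 -0.0163] floor z 0.0145
t 1.9 tcp [0.4399 0.1011 0.2832] [ 1.80e+02  2.00e-02 -3.41e+01] w 0.0537 gf 0.0 F [-0.7  0.5 -0.7]
-> (0.4456, 0.0035, 0.13) [59.5, 77.7, 153.2] [0.0001, 0.0003, -0.0018]
-> (0.4456, 0.0035, 0.086) [59.5, 77.7, 197.2] [0.0001, 0.0003, -0.0018]
```

View pics/ov1.png

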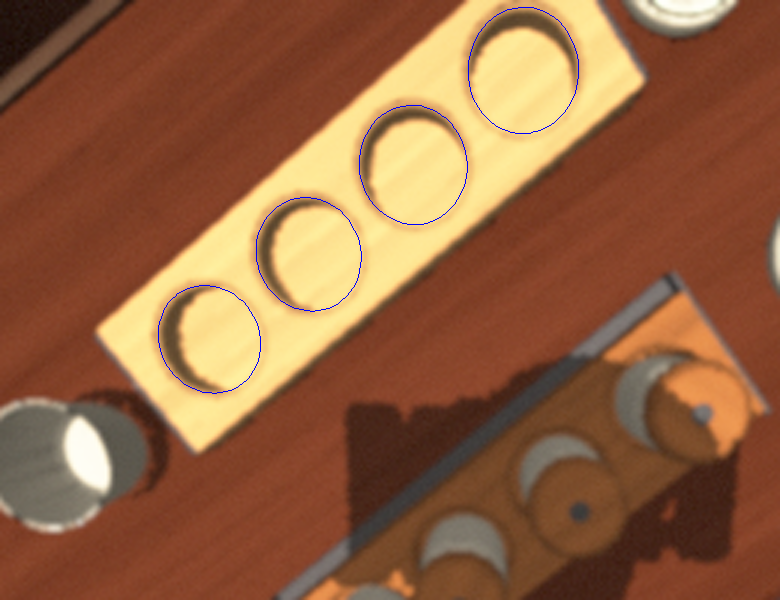

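Overlay circles sit on the hole rims, and the four hole centres are confirmed within 0.5 mm. Next: go above tube_4.

Call:
{"method": "carry_out", "body": {"deltas": [[0.6,[20,26,35],[0,0,0]],[0.6,[40,52,70],[0,0,0]],[0.6,[59.5,78,105],[0,0,0]],[0.6,[59.5,78,125],[0,0,0]],[0.6,[59.5,78,125],[0,0,0]],[0.6,[59.5,78,125],[0,0,0]]]}}

```text
time_s: 2.5
tcp_pos: [0.4461, 0.0045, 0.159]
eef_rot: [180.0, -0.0, -33.9]
contact_force: [0.3, 0.7, 0.0]
gripper_width: 0.0527
gripper_force: 0.0
```

```bash
python3 go.py .4454,.0035,.086
python3 - <<'E'
from plant import r
import cv2
p,d=r.capture("wrist");cv2.imwrite("pics/wrist2.png",p[:,:,::-1])
E
```

```text
t 2.5 tcp [0.4461 0.0045 0.159 ] [ 1.7999e+02 -2.0000e-02 -3.3910e+01] w 0.0527 gf 0.0 F [0.3 0.7 0. ]
-> (0.4454, 0.0035, 0.086) [-0.1, 1.2, 73.0] [0.0002, -0.0004, 0.0015]
```

View pics/wrist2.png

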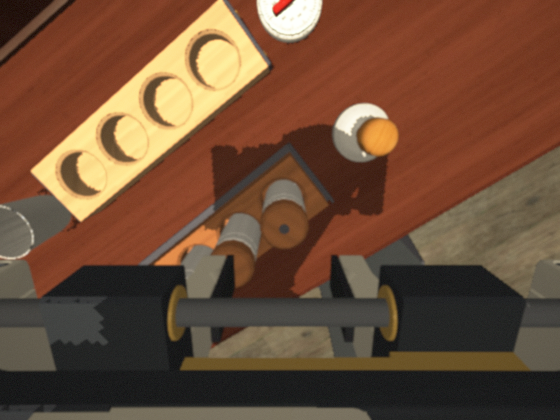

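Tube_4's stopper (284,228) lies centred between the fingers (midpoint about 282). Descending and gripping.

Call:
{"method": "carry_out", "body": {"deltas": [[0.6,[0,1,25],[0,0,0]],[0.6,[0,1,50],[0,0,0]],[0.6,[0,1,73],[0,0,0]],[0.6,[0,1,73],[0,0,0]],[0.6,[0,1,73],[0,0,0]],[0.3,[0,1,73],[0,0,0]],[0.3,[0,1,73],[0,0,0]],[0.3,[0,1,73],[0,0,0]],[0.3,[0,1,73],[0,0,0]],[0.3,[0,1,73],[0,0,0]]], "squeeze": 25}}

```text
time_s: 3.55
tcp_pos: [0.4462, 0.0028, 0.0864]
eef_rot: [-179.9, -0.1, -34.0]
contact_force: [-0.2, -0.5, 7.3]
gripper_width: 0.0366
gripper_force: 25.0
```

Call:
{"method": "carry_out", "body": {"deltas": [[0.3,[0,0,-10],[0,0,0]],[0.3,[0,0,-25],[0,0,0]],[0.3,[0,0,-45],[0,0,0]],[0.3,[0,0,-65],[0,0,0]],[0.3,[0,0,-65],[0,0,0]],[0.3,[0,0,-65],[0,0,0]]]}}

```text
time_s: 4.15
tcp_pos: [0.445, 0.0027, 0.1506]
eef_rot: [-179.9, -0.0, -34.0]
contact_force: [-0.3, -0.3, -1.5]
gripper_width: 0.0358
gripper_force: 25.0
```

```bash
python3 go.py .5865,-.0165,.151 .5865,-.0165,.11
```

```text
t 4.15 tcp [0.445  0.0027 0.1506] [-179.95   -0.    -34.04] w 0.0358 gf 25.0 F [-0.3 -0.3 -1.5]
-> (0.5865, -0.0165, 0.151) [128.0, -63.3, -0.3] [-0.0009, -0.0, -0.0007]
-> (0.5865, -0.0165, 0.11) [128.0, -63.3, 40.7] [-0.0009, -0.0, -0.0007]
```

Call:
{"method": "carry_out", "body": {"deltas": [[0.3,[25,-12,0],[0,0,0]],[0.3,[55,-27,0],[0,0,0]],[0.3,[85,-42,0],[0,0,0]],[0.3,[112,-55,0],[0,0,0]],[0.3,[128,-63,0],[0,0,0]],[0.3,[128,-63,0],[0,0,0]],[0.3,[128,-63,0],[0,0,0]]]}}

```text
time_s: 4.85
tcp_pos: [0.5854, -0.017, 0.1487]
eef_rot: [179.9, 0.1, -34.1]
contact_force: [-0.3, 0.1, -0.6]
gripper_width: 0.0352
gripper_force: 25.0
```

```bash
cat > held.py <<'E'
# held tube: axis at two heights and lowest point, from the fixed cameras' clouds
from fit import *
from plant import r
import sys
s=r.get_state();t=s["tcp_pos"];pics=[]
for n in["scene","side"]:
    c=r.get_calibration(n);p,d=r.capture(n);P=cloud(p,d,c).reshape(-1,3);pics.append(p[:,:,::-1][60:360,100:400] if n=="scene" else p[:,:,::-1][100:400,160:460]);
    P=P[~np.isnan(P[:,0])]
    for lo,hi in[(t[2]-.065,t[2]-.04),(t[2]-.03,t[2]-.005)]:
        g,k,sd,_=tubefit(P,t[:2]*1,(lo,hi));print(n,"z",round((lo+hi)/2,3),"axis",g.round(4),"off mm",((g-t[:2])*1000).round(1),k,sd.round(4))
    q=P[(np.hypot(P[:,0]-t[0],P[:,1]-t[1])<.017)&(P[:,2]>.05)];print("low",q[:,2].min().round(4) if len(q) else None)
cv2.imwrite(f"pics/{sys.argv[1]}.png",np.hstack(pics))
E
python3 held.py h4; python3 go.py .5865,-.0165,.11
```

```text
scene z 0.096 axis [ 0.5847 -0.0168] off mm [-0.7  0.3] 110 0.001
scene z 0.131 axis [ 0.5859 -0.0176] off mm [ 0.5 -0.6] 124 0.0011
low 0.0773
side z 0.096 axis [ 0.5863 -0.017 ] off mm [0.8 0. ] 139 0.0014
side z 0.131 axis [ 0.5862 -0.0173] off mm [ 0.8 -0.2] 163 0.0013
low 0.0769
t 4.95 tcp [ 0.5853 -0.0168  0.1496] [ 1.7994e+02  7.0000e-02 -3.4030e+01] w 0.0358 gf 25.0 F [ 1.1 -1.1 -1.2]
-> (0.5865, -0.0165, 0.11) [0.9, -0.9, 39.6] [0.001, 0.0013, -0.0005]
```

View pics/h4.png

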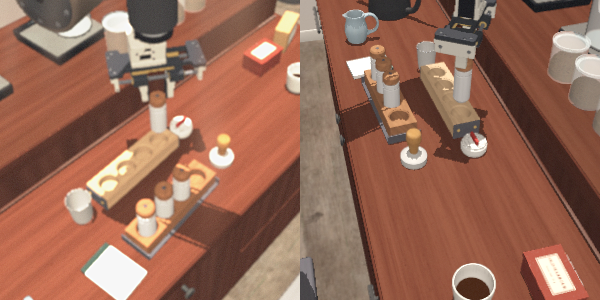

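The held tube is upright and centred over the last hole: in the scene crop its foot is at (158,130), above the rightmost hole. Lowering.

Call:
{"method": "carry_out", "body": {"deltas": [[0.3,[0.5,-0.5,12],[0,0,0]],[0.3,[0.5,-0.5,24],[0,0,0]],[0.3,[0.5,-0.5,36],[0,0,0]],[0.3,[0.5,-0.5,46],[0,0,0]],[0.3,[0.5,-0.5,54],[0,0,0]],[0.3,[0.5,-0.5,60],[0,0,0]],[0.3,[0.5,-0.5,62],[0,0,0]],[0.3,[0.5,-0.5,62],[0,0,0]],[0.3,[0.5,-0.5,62],[0,0,0]]]}}

```text
time_s: 5.85
tcp_pos: [0.5875, -0.0166, 0.0887]
eef_rot: [-180.0, -0.0, -34.0]
contact_force: [0.3, -0.0, -1.0]
gripper_width: 0.0358
gripper_force: 25.0
```

Call:
{"method": "carry_out", "body": {"deltas": [[0.3,[0,0,1.5],[0,0,0]],[0.3,[0,0,2],[0,0,0]],[0.3,[0,0,2],[0,0,0]],[0.57,[0,0,2],[0,0,0]],[0.57,[0,0,2],[0,0,0]],[0.57,[0,0,2],[0,0,0]],[0.57,[0,0,2],[0,0,0]],[0.57,[0,0,-10],[0,0,0]],[0.57,[0,0,-40],[0,0,0]],[0.57,[0,0,-75],[0,0,0]],[0.57,[0,0,-75],[0,0,0]],[0.57,[0,0,-75],[0,0,0]]]}}

```text
time_s: 7.05
tcp_pos: [0.5879, -0.0164, 0.1652]
eef_rot: [-179.9, -0.1, -34.0]
contact_force: [-1.3, -0.0, -0.7]
gripper_width: 0.0499
gripper_force: 0.0
```

```bash
cat > chk.py <<'E'
from fit import *
from plant import r
import sys
H=[(.578,.1512),(.581,.0953),(.584,.0394),(.5865,-.0165)];G=[(.4323,.1712),(.4362,.1169),(.4410,.0591),(.4454,.0035)]
for n in["scene","side"]:
    c=r.get_calibration(n);p,d=r.capture(n);P=cloud(p,d,c).reshape(-1,3);P=P[~np.isnan(P[:,0])]
    for l,L in(("H",H),("G",G)):
        for i,g in enumerate(L):
            q=P[(np.hypot(P[:,0]-g[0],P[:,1]-g[1])<.025)&(P[:,2]>.09)&(P[:,2]<.135)]
            if len(q)>20:
                a,k,sd,t=tubefit(P,np.array(g),(.055,.115));print(n,l,i+1,((a-g)*1000).round(1),k,sd.round(4),"top",q[:,2].max().round(4))
E
python3 chk.py; python3 go.py .5865,-.0165,.162 .441,.0591,.162
```

```text
scene H 4 [0.2 0.5] 276 0.0011 top 0.1274
scene G 1 [-0.1 -0.2] 283 0.0007 top 0.1256
scene G 2 [-0.4 -0.1] 279 0.0007 top 0.126
scene G 3 [-0.1 -0.2] 273 0.0008 top 0.1257
side H 4 [ 1.8 -0.3] 358 0.0013 top 0.1265
side G 1 [ 1. -1.] 130 0.0015 top 0.1263
side G 2 [ 0.7 -0.7] 170 0.0015 top 0.1257
side G 3 [ 1.1 -0.8] 350 0.0013 top 0.1258
t 7.15 tcp [ 0.5867 -0.0166  0.1632] [ 1.7999e+02  3.0000e-02 -3.4030e+01] w 0.0498 gf 0.0 F [ 1.2  0.2 -0.1]
-> (0.5865, -0.0165, 0.162) [-0.2, -0.0, 1.2] [0.0002, 0.0006, -0.0005]
-> (0.441, 0.0591, 0.162) [-163.1, 18.8, 1.3] [0.0002, 0.0006, -0.0005]
```

Tube_4 is seated: its top is at the same height as in the tray and it is centred within 1 mm. Tube_3 next.

Call:
{"method": "carry_out", "body": {"deltas": [[0.6,[-35,4,0],[0,0,0]],[0.6,[-75,9,0],[0,0,0]],[0.6,[-115,13,0],[0,0,0]],[0.6,[-145,17,0],[0,0,0]],[0.6,[-163,19,0],[0,0,0]],[0.6,[-163,19,0],[0,0,0]],[0.6,[-163,19,15],[0,0,0]],[0.6,[-163,19,15],[0,0,0]]]}}

```text
time_s: 7.95
tcp_pos: [0.4403, 0.0582, 0.1466]
eef_rot: [179.8, 0.1, -34.0]
contact_force: [-0.2, 0.0, -0.1]
gripper_width: 0.0526
gripper_force: 0.0
```

```bash
python3 go.py .441,.0589,.086
```

```text
t 7.95 tcp [0.4403 0.0582 0.1466] [ 1.7983e+02  1.1000e-01 -3.4030e+01] w 0.0526 gf 0.0 F [-0.2  0.  -0.1]
-> (0.441, 0.0589, 0.086) [0.3, -1.1, 60.6] [0.003, 0.0019, -0.0004]
```

Call:
{"method": "carry_out", "body": {"deltas": [[0.6,[0,-0.5,20],[0,0,0]],[0.6,[0,-0.5,42],[0,0,0]],[0.6,[0,-0.5,60],[0,0,0]],[0.6,[0,-0.5,60],[0,0,0]],[0.6,[0,-0.5,60],[0,0,0]],[0.3,[0,-0.5,60],[0,0,0]],[0.3,[0,-0.5,60],[0,0,0]],[0.3,[0,-0.5,60],[0,0,0]],[0.3,[0,-0.5,60],[0,0,0]],[0.3,[0,-0.5,60],[0,0,0]]]}}

```text
time_s: 8.95
tcp_pos: [0.4427, 0.0592, 0.0898]
eef_rot: [-179.9, -0.1, -34.0]
contact_force: [-1.1, -1.4, 9.3]
gripper_width: 0.027
gripper_force: 5.1
```

Call:
{"method": "carry_out", "body": {"deltas": [[0.3,[0,0,-10],[0,0,0]],[0.3,[0,0,-25],[0,0,0]],[0.3,[0,0,-45],[0,0,0]],[0.3,[0,0,-65],[0,0,0]],[0.3,[0,0,-65],[0,0,0]],[0.3,[0,0,-65],[0,0,0]]]}}

```text
time_s: 9.55
tcp_pos: [0.4419, 0.0595, 0.1541]
eef_rot: [-179.9, -0.0, -34.0]
contact_force: [0.3, -0.1, -0.7]
gripper_width: 0.026
gripper_force: 0.0
```

```bash
python3 go.py .584,.0394,.151
```

```text
t 9.55 tcp [0.4419 0.0595 0.1541] [-1.799e+02 -2.000e-02 -3.403e+01] w 0.026 gf 0.0 F [ 0.3 -0.1 -0.7]
-> (0.584, 0.0394, 0.151) [129.0, -62.8, 3.2] [-0.0017, -0.0004, -0.0005]
```

The grip slid off the rounded stopper, because the pads sat too high. I'll check tube_3 and grasp lower.

```bash
python3 chk.py
python3 - <<'E'
from plant import r
import cv2,numpy as np
a=r.capture("scene")[0][170:320,180:330,::-1];b=r.capture("side")[0][130:280,200:350,::-1]
cv2.imwrite("pics/c3.png",cv2.resize(np.hstack([a,b]),None,fx=2.6,fy=2.6,interpolation=cv2.INTER_CUBIC))
E
python3 go.py .441,.0589,.078
```

```text
scene G 1 [-0.2 -0.2] 283 0.0007 top 0.125
scene G 2 [-0.4 -0.2] 285 0.0007 top 0.1266
scene G 3 [-0.5  0.3] 270 0.0008 top 0.1258
side H 4 [ 1.7 -0.4] 360 0.0012 top 0.1266
side G 1 [ 1.2 -1. ] 128 0.0014 top 0.1261
side G 2 [ 1. -1.] 155 0.0015 top 0.1267
side G 3 [-0.4  0.1] 351 0.0014 top 0.1269
t 9.75 tcp [0.4412 0.059  0.1528] [ 1.7994e+02  4.0000e-02 -3.4030e+01] w 0.0265 gf 0.0 F [-0.2  0.3  0.4]
-> (0.441, 0.0589, 0.078) [-0.1, 0.1, 74.8] [0.0011, 0.0007, -0.0005]
```

View pics/c3.png

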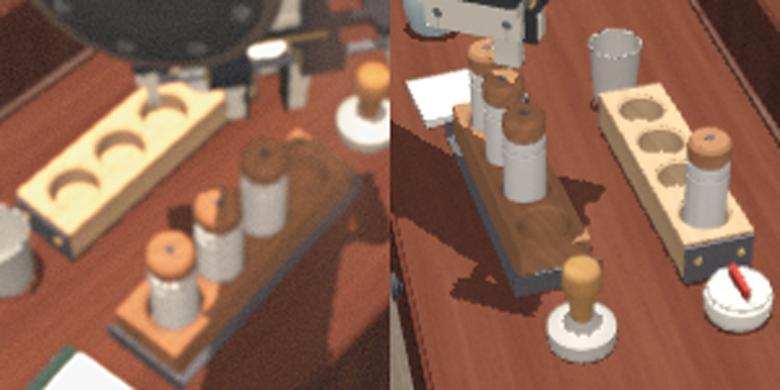

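All tubes still stand upright: tube_3 at (262,190) in the left crop, tube_4 in the last hole at (707,180). Opening and regrasping 9 mm lower.

Call:
{"method": "carry_out", "body": {"deltas": [[0.6,[0,0,0],[0,0,0]],[0.6,[0,0,0],[0,0,0]],[0.6,[0,0,0],[0,0,0]],[0.6,[0,0,25],[0,0,0]],[0.6,[0,0,50],[0,0,0]],[0.6,[0,0,68],[0,0,0]],[0.6,[0,0,76],[0,0,0]],[0.6,[0,0,76],[0,0,0]],[0.3,[0,0,76],[0,0,0]],[0.3,[0,0,76],[0,0,0]],[0.3,[0,0,76],[0,0,0]],[0.3,[0,0,76],[0,0,0]]]}}

```text
time_s: 10.95
tcp_pos: [0.4423, 0.0595, 0.0782]
eef_rot: [-179.9, -0.1, -34.0]
contact_force: [-0.1, -0.7, 4.7]
gripper_width: 0.0371
gripper_force: 25.0
```

Call:
{"method": "carry_out", "body": {"deltas": [[0.3,[0,0,0],[0,0,0]],[0.3,[0,0,0],[0,0,0]]]}}

```text
time_s: 11.15
tcp_pos: [0.4424, 0.0594, 0.0781]
eef_rot: [-179.9, -0.1, -34.0]
contact_force: [-1.8, -0.6, 5.1]
gripper_width: 0.037
gripper_force: 25.0
```

Call:
{"method": "carry_out", "body": {"deltas": [[0.3,[0,0,-8],[0,0,0]],[0.3,[0,0,-16],[0,0,0]],[0.3,[0,0,-16],[0,0,0]]], "squeeze": 30}}

```text
time_s: 11.45
tcp_pos: [0.4425, 0.0596, 0.0946]
eef_rot: [-179.9, -0.1, -34.0]
contact_force: [0.4, 0.1, -0.8]
gripper_width: 0.037
gripper_force: 30.0
```

Call:
{"method": "carry_out", "body": {"deltas": [[0.3,[0,0,-15],[0,0,0]],[0.3,[0,0,-35],[0,0,0]],[0.3,[0,0,-50],[0,0,0]],[0.3,[0,0,-50],[0,0,0]]]}}

```text
time_s: 11.85
tcp_pos: [0.443, 0.0599, 0.1452]
eef_rot: [-179.8, -0.1, -34.0]
contact_force: [-0.2, 0.8, -1.8]
gripper_width: 0.0369
gripper_force: 30.0
```

```bash
python3 go.py .584,.0394,.143
```

```text
t 11.85 tcp [0.443  0.0599 0.1452] [-1.7981e+02 -1.0000e-01 -3.4010e+01] w 0.0369 gf 30.0 F [-0.2  0.8 -1.8]
-> (0.584, 0.0394, 0.143) [128.4, -61.9, 2.6] [-0.0033, -0.0018, -0.0002]
```

Call:
{"method": "carry_out", "body": {"deltas": [[0.3,[25,-12,0],[0,0,0]],[0.3,[55,-27,0],[0,0,0]],[0.3,[85,-41,0],[0,0,0]],[0.3,[112,-54,0],[0,0,0]],[0.3,[129,-62,0],[0,0,0]],[0.3,[129,-62,0],[0,0,0]],[0.3,[129,-62,0],[0,0,0]]]}}

```text
time_s: 12.55
tcp_pos: [0.5825, 0.0381, 0.1417]
eef_rot: [179.9, 0.1, -34.1]
contact_force: [-0.8, 0.1, -0.9]
gripper_width: 0.037
gripper_force: 30.0
```

```bash
python3 held.py h3; python3 go.py .584,.0394,.080
```

```text
scene z 0.089 axis [0.5811 0.0375] off mm [-1.4 -0.6] 73 0.0011
scene z 0.124 axis [0.5815 0.0376] off mm [-1.1 -0.5] 131 0.0012
low 0.0772
side z 0.089 axis [0.5825 0.0371] off mm [-0.1 -1.1] 61 0.0021
side z 0.124 axis [0.5827 0.0378] off mm [ 0.2 -0.4] 157 0.0013
low 0.08
t 12.65 tcp [0.5823 0.0384 0.1427] [ 1.7996e+02  5.0000e-02 -3.4020e+01] w 0.0372 gf 30.0 F [-0.6 -0.4 -1.4]
-> (0.584, 0.0394, 0.08) [0.9, -1.8, 62.7] [0.0007, 0.0009, -0.0004]
```

Call:
{"method": "carry_out", "body": {"deltas": [[0.3,[1,-2,0],[0,0,0]],[0.3,[1,-2,12],[0,0,0]],[0.3,[1,-2,24],[0,0,0]],[0.3,[1,-2,36],[0,0,0]],[0.3,[1,-2,46],[0,0,0]],[0.3,[1,-2,54],[0,0,0]],[0.3,[1,-2,60],[0,0,0]],[0.3,[1,-2,62],[0,0,0]],[0.3,[1,-2,62],[0,0,0]],[0.3,[1,-2,62],[0,0,0]]]}}

```text
time_s: 13.65
tcp_pos: [0.5856, 0.0396, 0.0817]
eef_rot: [-180.0, -0.0, -34.0]
contact_force: [0.7, -0.3, -0.3]
gripper_width: 0.0373
gripper_force: 30.0
```

Call:
{"method": "carry_out", "body": {"deltas": [[0.3,[0,0,1.5],[0,0,0]],[0.3,[0,0,3],[0,0,0]],[0.3,[0,0,3],[0,0,0]],[0.57,[0,0,3],[0,0,0]],[0.57,[0,0,3],[0,0,0]],[0.57,[0,0,3],[0,0,0]],[0.57,[0,0,3],[0,0,0]],[0.57,[0,0,-10],[0,0,0]],[0.57,[0,0,-40],[0,0,0]],[0.57,[0,0,-80],[0,0,0]],[0.57,[0,0,-80],[0,0,0]],[0.57,[0,0,-80],[0,0,0]]]}}

```text
time_s: 14.85
tcp_pos: [0.5861, 0.0399, 0.1635]
eef_rot: [-179.8, -0.1, -34.0]
contact_force: [-0.5, 1.4, -1.2]
gripper_width: 0.0501
gripper_force: 0.0
```

```bash
python3 chk.py; python3 go.py .4362,.1169,.16
```

```text
scene H 3 [-0.2 -0.4] 276 0.001 top 0.1274
scene H 4 [0.3 0.3] 274 0.001 top 0.1267
scene G 1 [-0.1 -0.2] 282 0.0007 top 0.1265
scene G 2 [-0.3 -0.1] 280 0.0007 top 0.126
side H 3 [ 1.3 -1.4] 221 0.0015 top 0.1275
side H 4 [ 1.7 -0.2] 361 0.0014 top 0.1265
side G 1 [ 0.8 -0.7] 131 0.0015 top 0.1266
side G 2 [ 0.7 -0.9] 332 0.0016 top 0.1264
t 14.95 tcp [0.5849 0.0395 0.1613] [ 1.7999e+02  2.0000e-02 -3.4030e+01] w 0.0499 gf 0.0 F [ 0.4  0.5 -0.4]
-> (0.4362, 0.1169, 0.16) [-166.5, 19.0, 1.4] [0.0001, 0.0004, -0.0006]
```

Tube_3 is seated. Tube_2 next.

Call:
{"method": "carry_out", "body": {"deltas": [[0.6,[-35,4,0],[0,0,0]],[0.6,[-75,9,0],[0,0,0]],[0.6,[-115,13,0],[0,0,0]],[0.6,[-150,17,0],[0,0,0]],[0.6,[-167,18.5,0],[0,0,0]],[0.6,[-167,18.5,0],[0,0,0]],[0.6,[-167,18.5,15],[0,0,0]],[0.6,[-167,18.5,15],[0,0,0]]]}}

```text
time_s: 15.75
tcp_pos: [0.4355, 0.1169, 0.1446]
eef_rot: [179.8, 0.1, -34.0]
contact_force: [0.2, 0.5, 0.0]
gripper_width: 0.0522
gripper_force: 0.0
```

```bash
python3 go.py .4362,.1167,.077
```

```text
t 15.75 tcp [0.4355 0.1169 0.1446] [ 1.7981e+02  8.0000e-02 -3.4020e+01] w 0.0522 gf 0.0 F [0.2 0.5 0. ]
-> (0.4362, 0.1167, 0.077) [0.8, -0.5, 67.6] [0.0033, 0.0015, -0.0004]
```

Call:
{"method": "carry_out", "body": {"deltas": [[0.6,[0,0,20],[0,0,0]],[0.6,[0,0,42],[0,0,0]],[0.6,[0,0,60],[0,0,0]],[0.6,[0,0,68],[0,0,0]],[0.6,[0,0,68],[0,0,0]],[0.6,[0,0,68],[0,0,0]],[0.3,[0,0,68],[0,0,0]],[0.3,[0,0,68],[0,0,0]],[0.3,[0,0,68],[0,0,0]],[0.3,[0,0,68],[0,0,0]],[0.3,[0,0,68],[0,0,0]]]}}

```text
time_s: 16.85
tcp_pos: [0.4369, 0.1178, 0.0789]
eef_rot: [-180.0, -0.0, -34.0]
contact_force: [-0.5, -0.4, 6.6]
gripper_width: 0.0368
gripper_force: 30.0
```

Call:
{"method": "carry_out", "body": {"deltas": [[0.3,[0,0,-8],[0,0,0]],[0.3,[0,0,-16],[0,0,0]],[0.3,[0,0,-16],[0,0,0]]]}}

```text
time_s: 17.15
tcp_pos: [0.4372, 0.1181, 0.0956]
eef_rot: [-179.9, -0.0, -34.0]
contact_force: [0.6, -0.2, -1.7]
gripper_width: 0.0368
gripper_force: 30.0
```

Call:
{"method": "carry_out", "body": {"deltas": [[0.3,[0,0,-15],[0,0,0]],[0.3,[0,0,-35],[0,0,0]],[0.3,[0,0,-50],[0,0,0]],[0.3,[0,0,-50],[0,0,0]],[0.3,[0,0,-50],[0,0,0]]]}}

```text
time_s: 17.65
tcp_pos: [0.4362, 0.1177, 0.144]
eef_rot: [-180.0, 0.0, -34.0]
contact_force: [0.6, -1.4, -2.0]
gripper_width: 0.0371
gripper_force: 30.0
```

```bash
python3 go.py .582,.0953,.143
```

```text
t 17.65 tcp [0.4362 0.1177 0.144 ] [-1.7998e+02  2.0000e-02 -3.4040e+01] w 0.0371 gf 30.0 F [ 0.6 -1.4 -2. ]
-> (0.582, 0.0953, 0.143) [133.3, -63.0, 1.0] [-0.0004, 0.0004, -0.0007]
```

Call:
{"method": "carry_out", "body": {"deltas": [[0.3,[25,-12,0],[0,0,0]],[0.3,[55,-26,0],[0,0,0]],[0.3,[88,-41,0],[0,0,0]],[0.3,[116,-55,0],[0,0,0]],[0.3,[133,-63,0],[0,0,0]],[0.3,[133,-63,0],[0,0,0]],[0.3,[133,-63,0],[0,0,0]]]}}

```text
time_s: 18.35
tcp_pos: [0.5811, 0.0949, 0.1424]
eef_rot: [179.8, 0.1, -34.1]
contact_force: [-0.2, -0.2, -2.0]
gripper_width: 0.0369
gripper_force: 30.0
```

```bash
python3 held.py h2; python3 go.py .581,.0953,.079
```

```text
scene z 0.09 axis [0.5801 0.094 ] off mm [-0.9 -0.9] 74 0.001
scene z 0.125 axis [0.5804 0.0949] off mm [-0.7 -0.1] 131 0.0009
low 0.0792
side z 0.09 axis [0.581 0.094] off mm [-0.1 -0.9] 57 0.0017
side z 0.125 axis [0.5814 0.0941] off mm [ 0.3 -0.8] 155 0.0015
low 0.0816
t 18.45 tcp [0.5809 0.0953 0.1435] [ 1.7993e+02  6.0000e-02 -3.4020e+01] w 0.0369 gf 30.0 F [ 0.1  0.5 -1.6]
-> (0.581, 0.0953, 0.079) [0.2, -0.1, 64.5] [0.0012, 0.001, -0.0003]
```

Call:
{"method": "carry_out", "body": {"deltas": [[0.3,[0,-1,0],[0,0,0]],[0.3,[0,-1,12],[0,0,0]],[0.3,[0,-1,24],[0,0,0]],[0.3,[0,-1,36],[0,0,0]],[0.3,[0,-1,46],[0,0,0]],[0.3,[0,-1,54],[0,0,0]],[0.3,[0,-1,60],[0,0,0]],[0.3,[0,-1,62],[0,0,0]],[0.3,[0,-1,62],[0,0,0]],[0.3,[0,-1,62],[0,0,0]]]}}

```text
time_s: 19.45
tcp_pos: [0.5829, 0.0964, 0.0827]
eef_rot: [-180.0, -0.0, -34.0]
contact_force: [-0.2, -0.7, -2.6]
gripper_width: 0.0367
gripper_force: 30.0
```

Call:
{"method": "carry_out", "body": {"deltas": [[0.3,[0,0,1.5],[0,0,0]],[0.3,[0,0,3],[0,0,0]],[0.3,[0,0,3],[0,0,0]],[0.57,[0,0,3],[0,0,0]],[0.57,[0,0,3],[0,0,0]],[0.57,[0,0,3],[0,0,0]],[0.57,[0,0,3],[0,0,0]],[0.57,[0,0,-10],[0,0,0]],[0.57,[0,0,-40],[0,0,0]],[0.57,[0,0,-80],[0,0,0]],[0.57,[0,0,-80],[0,0,0]],[0.57,[0,0,-80],[0,0,0]]]}}

```text
time_s: 20.65
tcp_pos: [0.5834, 0.0967, 0.1646]
eef_rot: [-179.8, -0.1, -34.0]
contact_force: [0.5, -0.5, -0.3]
gripper_width: 0.0499
gripper_force: 0.0
```

```bash
python3 chk.py; python3 go.py .4323,.1710,.16
```

```text
scene H 2 [ 0.3 -0.2] 285 0.0009 top 0.1256
scene H 3 [-0.3 -0.5] 282 0.001 top 0.1259
scene H 4 [0.4 0.4] 281 0.0011 top 0.127
scene G 1 [-0.2 -0.2] 280 0.0007 top 0.1251
side H 2 [ 1.6 -0.7] 207 0.0015 top 0.1271
side H 3 [ 1.3 -1.4] 214 0.0014 top 0.1263
side H 4 [ 1.8 -0.1] 363 0.0014 top 0.1264
side G 1 [ 0.8 -0.8] 313 0.0017 top 0.127
t 20.75 tcp [0.5821 0.0962 0.1623] [ 1.7999e+02  2.0000e-02 -3.4030e+01] w 0.0497 gf 0.0 F [-0.8 -0.4  0.1]
-> (0.4323, 0.171, 0.16) [-166.1, 21.9, 2.4] [0.0001, 0.0004, -0.0005]
```

Tube_2 is seated. Last one: tube_1.

Call:
{"method": "carry_out", "body": {"deltas": [[0.6,[-35,5,0],[0,0,0]],[0.6,[-75,10,0],[0,0,0]],[0.6,[-115,15,0],[0,0,0]],[0.6,[-150,20,0],[0,0,0]],[0.6,[-166,22,0],[0,0,0]],[0.6,[-166,22,0],[0,0,0]],[0.6,[-166,22,15],[0,0,0]],[0.6,[-166,22,15],[0,0,0]]]}}

```text
time_s: 21.55
tcp_pos: [0.4317, 0.17, 0.1455]
eef_rot: [179.8, 0.1, -34.0]
contact_force: [0.2, -0.6, 0.6]
gripper_width: 0.0524
gripper_force: 0.0
```

```bash
python3 go.py .4323,.171,.077
```

```text
t 21.55 tcp [0.4317 0.17   0.1455] [ 1.798e+02  7.000e-02 -3.403e+01] w 0.0524 gf 0.0 F [ 0.2 -0.6  0.6]
-> (0.4323, 0.171, 0.077) [0.0, -1.4, 68.5] [0.0035, 0.0012, -0.0005]
```

Call:
{"method": "carry_out", "body": {"deltas": [[0.6,[0,-0.5,20],[0,0,0]],[0.6,[0,-0.5,42],[0,0,0]],[0.6,[0,-0.5,60],[0,0,0]],[0.6,[0,-0.5,69],[0,0,0]],[0.6,[0,-0.5,69],[0,0,0]],[0.6,[0,-0.5,69],[0,0,0]],[0.3,[0,-0.5,69],[0,0,0]],[0.3,[0,-0.5,69],[0,0,0]],[0.3,[0,-0.5,69],[0,0,0]],[0.3,[0,-0.5,69],[0,0,0]],[0.3,[0,-0.5,69],[0,0,0]]]}}

```text
time_s: 22.65
tcp_pos: [0.4334, 0.1716, 0.079]
eef_rot: [-179.9, -0.0, -34.0]
contact_force: [-0.3, -0.4, 5.4]
gripper_width: 0.0368
gripper_force: 30.0
```

Call:
{"method": "carry_out", "body": {"deltas": [[0.3,[0,0,-8],[0,0,0]],[0.3,[0,0,-16],[0,0,0]],[0.3,[0,0,-16],[0,0,0]]]}}

```text
time_s: 22.95
tcp_pos: [0.4336, 0.1719, 0.0956]
eef_rot: [-179.9, -0.0, -34.0]
contact_force: [-0.1, 0.9, -1.8]
gripper_width: 0.0373
gripper_force: 30.0
```

Call:
{"method": "carry_out", "body": {"deltas": [[0.3,[0,0,-15],[0,0,0]],[0.3,[0,0,-35],[0,0,0]],[0.3,[0,0,-50],[0,0,0]],[0.3,[0,0,-50],[0,0,0]],[0.3,[0,0,-50],[0,0,0]]]}}

```text
time_s: 23.45
tcp_pos: [0.4327, 0.1713, 0.144]
eef_rot: [-180.0, 0.0, -34.0]
contact_force: [-0.3, -0.8, -1.0]
gripper_width: 0.0372
gripper_force: 30.0
```

```bash
python3 go.py .579,.1515,.143
```

```text
t 23.45 tcp [0.4327 0.1713 0.144 ] [-1.7998e+02  2.0000e-02 -3.4040e+01] w 0.0372 gf 30.0 F [-0.3 -0.8 -1. ]
-> (0.579, 0.1515, 0.143) [132.3, -65.5, 1.0] [-0.0004, 0.0004, -0.0007]
```

Call:
{"method": "carry_out", "body": {"deltas": [[0.3,[25,-12,0],[0,0,0]],[0.3,[55,-27,0],[0,0,0]],[0.3,[88,-43,0],[0,0,0]],[0.3,[116,-57,0],[0,0,0]],[0.3,[132,-65.5,0],[0,0,0]],[0.3,[132,-65.5,0],[0,0,0]],[0.3,[132,-65.5,0],[0,0,0]]]}}

```text
time_s: 24.15
tcp_pos: [0.5781, 0.1512, 0.1425]
eef_rot: [179.8, 0.1, -34.1]
contact_force: [-0.1, 0.2, -1.3]
gripper_width: 0.0368
gripper_force: 30.0
```

```bash
python3 held.py h1; python3 go.py .578,.1512,.079
```

```text
scene z 0.09 axis [0.5771 0.1507] off mm [-1.1 -0.5] 79 0.0008
scene z 0.125 axis [0.5772 0.1513] off mm [-1.   0.1] 133 0.0008
low 0.1236
side z 0.09 axis [0.5784 0.1502] off mm [ 0.3 -1. ] 48 0.0023
side z 0.125 axis [0.578  0.1506] off mm [-0.1 -0.6] 135 0.0015
low 0.079
t 24.25 tcp [0.578  0.1516 0.1436] [ 1.7993e+02  5.0000e-02 -3.4020e+01] w 0.037 gf 30.0 F [ 1.3 -0.3 -1. ]
-> (0.578, 0.1512, 0.079) [0.3, 0.2, 64.6] [0.0013, 0.0008, -0.0003]
```

Call:
{"method": "carry_out", "body": {"deltas": [[0.3,[0,-0.5,0],[0,0,0]],[0.3,[0,-0.5,12],[0,0,0]],[0.3,[0,-0.5,24],[0,0,0]],[0.3,[0,-0.5,36],[0,0,0]],[0.3,[0,-0.5,46],[0,0,0]],[0.3,[0,-0.5,54],[0,0,0]],[0.3,[0,-0.5,60],[0,0,0]],[0.3,[0,-0.5,62],[0,0,0]],[0.3,[0,-0.5,62],[0,0,0]],[0.3,[0,-0.5,62],[0,0,0]]]}}

```text
time_s: 25.25
tcp_pos: [0.5796, 0.1523, 0.0828]
eef_rot: [-180.0, -0.0, -34.0]
contact_force: [0.1, -0.0, -1.1]
gripper_width: 0.0367
gripper_force: 30.0
```

Call:
{"method": "carry_out", "body": {"deltas": [[0.3,[0,0,1.5],[0,0,0]],[0.3,[0,0,3],[0,0,0]],[0.3,[0,0,3],[0,0,0]],[0.57,[0,0,3],[0,0,0]],[0.57,[0,0,3],[0,0,0]],[0.57,[0,0,3],[0,0,0]],[0.57,[0,0,3],[0,0,0]],[0.57,[0,0,-10],[0,0,0]],[0.57,[0,0,-40],[0,0,0]],[0.57,[0,0,-80],[0,0,0]],[0.57,[0,0,-120],[0,0,0]],[0.57,[0,0,-120],[0,0,0]]]}}

```text
time_s: 26.45
tcp_pos: [0.5827, 0.1533, 0.2101]
eef_rot: [-179.5, -0.4, -34.0]
contact_force: [-0.5, -0.5, -0.9]
gripper_width: 0.05
gripper_force: 0.0
```

```bash
python3 chk.py; python3 go.py
python3 - <<'E'
from plant import r
import cv2,numpy as np
a=r.capture("scene")[0][150:350,130:330,::-1];b=r.capture("side")[0][110:310,180:380,::-1]
cv2.imwrite("pics/end.png",cv2.resize(np.hstack([a,b]),None,fx=2,fy=2,interpolation=cv2.INTER_CUBIC))
E
```

```text
scene H 1 [-0.   0.4] 294 0.0009 top 0.126
scene H 2 [ 0.4 -0.1] 280 0.0009 top 0.1264
scene H 3 [-0.1 -0.4] 280 0.001 top 0.127
scene H 4 [0.4 0.4] 282 0.001 top 0.1268
side H 1 [ 1.4 -0.8] 189 0.0017 top 0.1262
side H 2 [ 2.  -0.9] 200 0.0017 top 0.1273
side H 3 [ 1.2 -1.3] 220 0.0016 top 0.1265
side H 4 [ 1.7 -0.1] 363 0.0013 top 0.1262
t 26.55 tcp [0.5799 0.1526 0.2046] [-1.7981e+02 -8.0000e-02 -3.4020e+01] w 0.0502 gf 0.0 F [-0.4  0.2 -1.3]
```

View pics/end.png

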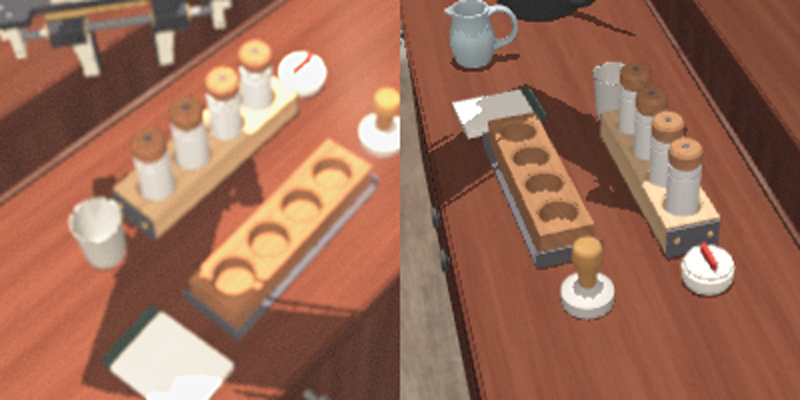

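All four tubes stand upright and fully down in the rack (stoppers at (150,145) to (255,55) in the left crop), the tray is empty and the gripper is clear.

```bash
python3 -c "
from plant import r
print(r.close_job())"
```

```text
the job is handed in; nothing more can be done
None
```

I moved all four tubes into the rack in order, with tube_1 in the hole next to the dosing cup. All stand upright and fully down, and I handed the job in at about 27 s; one grip slipped on tube_3 while it was still in the tray, and I regrasped it lower without tipping or dropping it.

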